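Open the samovar's connection box with a flat key

TASK

Take the flat-bladed key from its wooden stand and with its blade turn both slotted captive screws on the cover of the samovar's connection box a quarter turn counter-clockwise, up to their stops. Then lever the cover up with the blade under the tab at its far edge until it stands open on its stiff hinge, more than halfway to upright, and lay the key down in the steel teaspoon tray. Only the key may touch the box, never the gripper or arm, and leave the teapot and the two glasses as they stand.

Things in the scene. Friction and masses are not known exactly. Their poses are not given: they have to be found in the camera images.
- conn_box: Grey plastic connection box of the samovar, fixed to the table: 120 (x) x 180 (y) x 55 mm tall, closed by a 4 mm cover (top face 59 mm above the table). Origin: centre of its underside, on the table; z up; its -x side faces the robot and carries the cover's hinge along its top edge; the cover opens towards the robot, its pry tab is on the far (+x) side.
- cover (a joint): Hinge of the cover: 0 closed, grows as the far (+x) edge rises, 1.57 upright, stop at 1.7. Stiff: the cover stays where it is left (about 4 N at the tab lifts it). Latched while either screw is turned less than about 1.1.
- cover_hinge (a point): Middle of the hinge line, at the near edge of the cover's underside, 60 mm on the robot's side (-x) of the box's centre and 55 mm above the table. Its y axis is the hinge line.
- tab_edge (a point): Middle of the outer lower edge of the pry tab: a 4 mm thick, 60 mm wide tongue in the middle of the cover's far (+x) edge, which juts 14 mm beyond the box's far wall with free space below it. 134 mm from the hinge. Moves with the cover.
- screw_left (a joint): Angle of the left (+y) captive screw about the box's upward axis: 0 fully locked, grows counter-clockwise seen from above, stop at 1.571 (released). Friction about 0.12 N m. The slot turns with it.
- screw_right (a joint): The same for the right (-y) captive screw.
- screw_left_hole (a point): Centre of the left screw's hole in the cover's top face, 30 mm beyond (+x of) the box's centre, 60 mm to its left; turns with the cover only. The steel head, 31 mm across, 11 mm high (top 70 mm above the table), floats stiffly in it, up to 3 mm off centre along the box's y: feel for it. A slot 5 mm wide, 8 mm deep runs across the head, open at both ends, along the box's x at joint 0.
- screw_right_hole (a point): The same for the right screw, 60 mm to the right of the box's centre.
- stand: Dark wooden stand, 70 x 70 x 58 mm, fixed, with an upright hole 23 mm wide right through its top in which the key stands. Origin: centre of its underside, on the table.
- key: Flat-bladed key, 115 mm long, 120 g, standing blade down in the stand, free to lift straight up. Origin: middle of the blade's tip; z runs up to the handle. Blade 16 mm wide (x), 3.2 mm thick (y), z 0 to 26 mm; round shaft 10 mm thick to z 55; collar 30 mm wide, z 55 to 60, resting on the stand; wooden handle z 60 to 115 mm, 32 mm along x, 22 mm along y (grasp across y near z 90).
- key_mid (a point): Point on the key's axis 60 mm above the blade's tip, the top of the collar.
- tray: Empty steel teaspoon tray, fixed, 200 (x) x 150 (y) mm, walls 18 mm high and 4 mm thick, floor 4 mm thick. Origin: centre of its underside, on the table.
- teapot: Porcelain teapot, 140 mm wide, 134 mm tall, spout to +y and handle to -y (110 mm from its axis). Origin: centre of its underside. Bystander.
- glass_a: Glass cup, 72 mm wide, 100 mm tall. Origin: centre of its underside. Bystander.
- glass_b: Glass cup like the other. Bystander.
Not all that is in view belongs to the job. Of the things that look like the tray, the larger one is meant. There is more than one size of the key; the job needs the larger.

How it is judged (in metres and radians):
On the way, in this order (a step that is already met when the one before it is completed fails the run):
1. both screws are turned to their stops (over 1.35 rad) with the cover still shut (value of joint each of screw_left, screw_right above 1.35 rad and value of joint cover below 0.1 rad), for 0.2 s.
2. the cover is levered open by the key, past 0.3 rad (value of joint cover above 0.3 rad and contact force between key and conn_box above 0.3 N), for 0.1 s.
3. the cover is more than halfway to upright (over 0.75 rad) (value of joint cover above 0.75 rad), for 0.2 s.
At the end, for the whole second after the job is handed in: Both screws are turned past 1.35 rad, the cover stands still, open between 0.75 and 1.65 rad, and the key lies at rest in the tray: its middle point within 90 mm (x) and 70 mm (y) of the tray's centre and lower than 35 mm above the tray's underside, the key lying down (over 1.2 rad from upright) (value of joint each of screw_left, screw_right above 1.35 rad and value of joint cover between 0.75 and 1.65 rad and velocity of joint cover between -0.05 and 0.05 rad/s and x of key_mid in the frame of tray between -0.09 and 0.09 m and y of key_mid in the frame of tray between -0.07 and 0.07 m and z of key_mid in the frame of tray below 0.035 m and angle between key's own z axis and vertical above 1.2 rad and linear speed of key below 0.03 m/s); the robot touches nothing.
It fails at once if the gripper or the arm touches the box, its cover or screws (contact force between any of the fingers, the arm and conn_box above 1 N).
It fails at once if teapot is pushed more than 20 mm or tipped (distance of teapot from where it was at the start of the episode above 0.02 m or angle between teapot's own z axis and vertical above 0.3 rad).
It fails at once if glass_a is pushed more than 20 mm or tipped (distance of glass_a from where it was at the start of the episode above 0.02 m or angle between glass_a's own z axis and vertical above 0.3 rad).
It fails at once if glass_b is pushed more than 20 mm or tipped (distance of glass_b from where it was at the start of the episode above 0.02 m or angle between glass_b's own z axis and vertical above 0.3 rad).
It also fails if it takes over 72 s, if anything falls off the work surface, if the arm or the gripper's body presses on something with over 40 N, if the wrist force passes 120 N, or if a joint passes its speed limit or range.

ROBOT

A 7-joint arm with a two-finger parallel gripper is mounted at the origin on the work surface. World frame = base frame: x ahead of the robot, y to its left, z up, the work surface at z = 0. Lengths are in m, angles in degrees, forces in N, time in s.
With the tool pointing down it reaches from about 0.425 to 0.875 m from the base axis. Payload 4.7 kg.
Tool frame: the origin (TCP) lies on the centre line of the jaws, within the pads' length; the fingertips stand 17 mm ahead of it and the grasp point (between the pads) lies 2 mm behind it; z points along the fingers, y is the line along which they close (so a half turn about z gives the same grasp; the last joint's range is limited). The gripper opens to 87 mm and grips with 3 to 60 N. Pads are 19 mm wide; open, the fingers measure 117 mm over their backs; the gripper's body (75 mm by 190 mm) begins 51 mm behind the grasp point.
Start: joints at [-63.077, 18.392, -4.016, 83.108, 1.295, 78.541, -3.26], TCP at [0.286, 0.584, 0.24] pointing down, gripper open.
Joint ranges: [-163.93, 163.93], [-17.29, 119.83], [-79.2, 71.16], [3.27, 140.29], [-89.18, 269.18], [5.43, 117.66], [-154.24, 154.24]. Speed limits (degrees/s): [147.25, 147.25, 180, 180, 180, 180, 180].

INTERFACE

Orientations are given as [roll, pitch, yaw] about the fixed x, y, z axes, in that order (R = Rz(yaw) Ry(pitch) Rx(roll)).
In Python, from cell import env, read_camera gives the robot as it stands.
- The arm moves only by the shell command python3 -m jog 'ROWS' [FORCE]. ROWS is JSON, a list of rows, each a list of 5 numbers: the opening, from 0 (shut) to 1 (fully open), then the shift along the tool's x, y, z each as a share of 0.02 m, from -1 to 1, then the turn about the tool's z as a share of 45 degrees, from -1 to 1. In form: [[gripper, x, y, z, yaw], ...]. A call has 1 to 12 rows; each row shifts and turns the commanded pose from where the row before left it, along the tool's axes as they then stand; what a row does not reach is not made up. A row lasts 1/12 s, in which the tool goes at most 41.7 mm and 7.16 degrees, less where a joint would pass 70% of its speed; a pose out of reach is approached as far as the arm can. A call with a number of a shift or a turn outside -1 to 1 is refused whole. A call with a gripper value outside its range is refused whole. The fingers move at their own pace and stop on an object; FORCE is the grip in N (left out, the last holds). Time passes only in rows, so rows that do not move let the fingers close. It gives the time, the measured TCP pose, the force, the opening and the grip force at its end, in the units of the state.
- env.get_obs(): the state, without advancing time (a new reading comes with each control period).
- read_camera(name): name is "scene" or "top" or "wrist"; returns a dict with "color" (480x640x3 uint8, red, green, blue), "range_z" (480x640 float32, m along the optical axis (not along the pixel's ray), 0 where there is no reading), "mtx" (3x3 intrinsics, pixels), "world_from_camera" (4x4, takes a point from camera to world coordinates); the wrist camera has in their place "T_tool_cam" (4x4, takes a point from camera to tool coordinates, whose origin is the TCP and whose axes are the flange's). Camera axes: x right, y down, z forward; pixel columns grow to the right and rows downward; lengths in m; the calibration is good to about 2 mm. A picture is of the moment at which its call begins: read the wrist's pose just before it.
- env.sign_off(): hands the job in; it is judged then, once.
The state is a dict: "time_s": time; "qpos": joint angles; "joint_velocities": joint speeds; "effort": joint torques, N m; "tool_pos": TCP position; "tool_rot": TCP orientation; "force": force on the tool from outside, world axes, zero at the start; "wrist_torque": the same for the moment, N m; "grip_width": finger opening in m; "grasp_force": force on a finger pad.
Only numpy, scipy, OpenCV 4.12 (cv2) and the standard library are available. Lean on these libraries where they do the work, as an engineer would, in place of code of your own. Each camera call takes 0.05 s, during which the arm holds its last target. There are 200 camera calls.

## Working session

There is one attempt and no reset: what is moved stays moved. The work goes in short steps, Python scripts to look and compute and a shell command to move; the robot and the scene stay as the last step left them, time stands still between calls to the robot, and variables do not carry over. Pictures are saved under pics/ and viewed, at most 10 in all, crops included, and the job is handed in when it is done.

```bash
mkdir -p pics; ls
cat > h.py <<'E'
import numpy as np, cv2
from cell import env, read_camera
from scipy.spatial.transform import Rotation as R
def st():
    o=env.get_obs(); return {k:np.round(o[k],4).tolist() for k in ("time_s","tool_pos","tool_rot","force","wrist_torque","grip_width","grasp_force","qpos")}
def W(c): # world_from_camera
    if "world_from_camera" in c: return np.array(c["world_from_camera"])
    o=env.get_obs(); T=np.eye(4); T[:3,:3]=R.from_euler("xyz",o["tool_rot"],degrees=True).as_matrix(); T[:3,3]=o["tool_pos"]
    return T@np.array(c["T_tool_cam"])
def cloud(c,T=None):
    T=W(c) if T is None else T
    z=c["range_z"]; v,u=np.mgrid[:480,:640]; K=np.array(c["mtx"])
    p=np.stack([(u-K[0,2])/K[0,0]*z,(v-K[1,2])/K[1,1]*z,z],-1)@T[:3,:3].T+T[:3,3]
    p[z<=0]=np.nan; return p
def ray(c,uv,h,T=None):
    T=W(c) if T is None else T
    uv=np.atleast_2d(uv).astype(float); K=np.array(c["mtx"])
    d=np.c_[(uv[:,0]-K[0,2])/K[0,0],(uv[:,1]-K[1,2])/K[1,1],np.ones(len(uv))]@T[:3,:3].T
    return T[:3,3]+d*((h-T[2,3])/d[:,2])[:,None]
def save(n,im): cv2.imwrite(f"pics/{n}.png",cv2.cvtColor(im,cv2.COLOR_RGB2BGR))
E
python3 - <<'E'
from h import *
for n in("scene","top"):
    c=read_camera(n); save(n,c["color"]); np.savez(f"{n}.npz",**{k:np.array(v) for k,v in c.items()})
    print(n,np.round(W(c),3).tolist(),c["mtx"][0])
print(st())
E
```

```text
pics
scene [[-0.235, 0.583, -0.778, 1.476], [0.972, 0.15, -0.181, 0.289], [0.011, -0.798, -0.602, 0.834], [0.0, 0.0, 0.0, 1.0]] [584.12041958   0.         316.06579615]
top [[0.027, -0.991, 0.13, 0.348], [-1.0, -0.027, 0.004, 0.038], [-0.001, -0.13, -0.992, 1.079], [0.0, 0.0, 0.0, 1.0]] [460.82545824   0.         322.18410341]
{'time_s': 0.1, 'tool_pos': [0.2859, 0.5832, 0.2386], 'tool_rot': [-179.9012, 0.0055, 153.888], 'force': [-0.6076, -0.604, 0.3847], 'wrist_torque': [0.0099, 0.0107, -0.0261], 'grip_width': 0.0869, 'grasp_force': 0.0, 'qpos': [-63.0768, 18.434, -4.0165, 83.1681, 1.2953, 78.542, -3.2593]}
```

View pics/top.png

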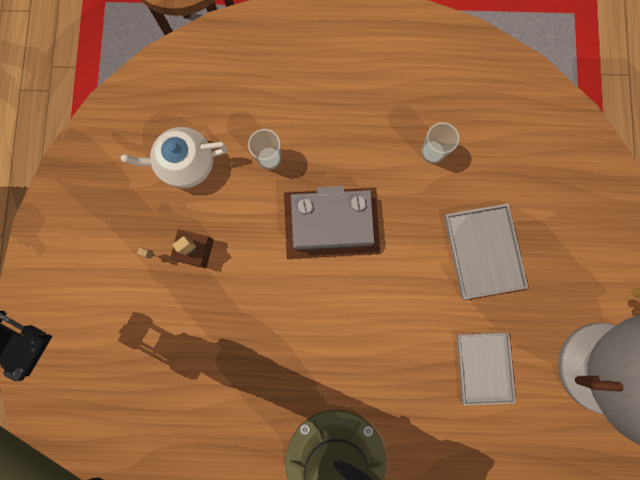

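View pics/scene.png

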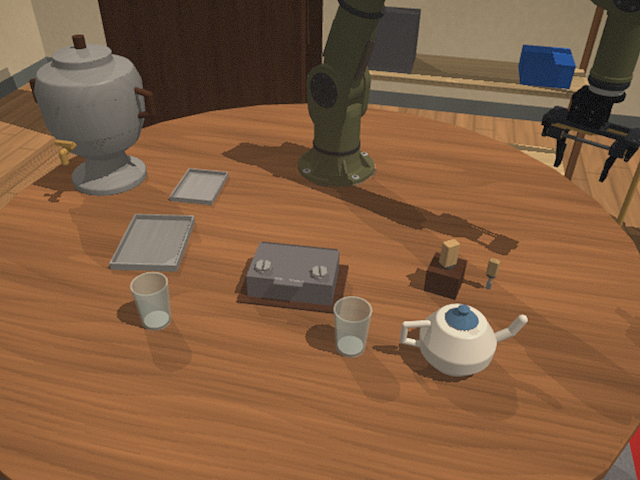

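Top view: the key on the stand has its handle at (184,244). A smaller look-alike key stands at (145,252). The large tray is at (487,252) and the small one at (487,368). The box is at (332,220), with screw heads at (305,206) and (358,203) and the tab at (330,189). The scene view agrees: key (449,253), small key (492,270). I choose the key at (184,244) and the tray at (487,252), and measure them next.

```bash
cat > m.py <<'E'
from h import *
c=dict(np.load("top.npz")); s=dict(np.load("scene.npz"))
P=cloud(c); Q=cloud(s)
def rect(P,roi,lo,hi):
    u0,u1,v0,v1=roi; p=P[v0:v1,u0:u1].reshape(-1,3); p=p[(p[:,2]>lo)&(p[:,2]<hi)]
    r=cv2.minAreaRect((p[:,:2]*1000).astype(np.float32)); return len(p),np.round(r[0],1),np.round(r[1],1),round(r[2],1),np.round(np.median(p,0)*1000,1)
print("table z",np.nanmedian(P[300:320,400:440,2]))
for n,a in dict(cover=((280,385,180,262),.054,.064),heads_l=((290,320,190,222),.0655,.08),heads_r=((344,374,190,222),.0655,.08),
  stand=((165,220,225,275),.052,.064),handle=((165,205,225,265),.105,.13),tray=((435,535,195,305),.012,.03),tray2=((450,525,325,412),.010,.03),
  smallkey=((130,160,238,265),.02,.12),gA=((245,290,125,175),.08,.12),gB=((415,465,115,170),.08,.12),pot=((110,225,120,195),.03,.16)).items():
    try: print(n,*rect(P,*a))
    except Exception as e: print(n,e)
print("scene handle",*rect(Q,(425,475,230,300),.105,.13)); print("scene cover",*rect(Q,(235,350,235,310),.054,.064)); print("scene heads l",*rect(Q,(310,330,262,282),.066,.08),"\n r",*rect(Q,(255,272,255,278),.066,.08))
print("scene stand",*rect(Q,(420,475,230,300),.052,.064))
im=np.hstack([cv2.resize(c["color"][215:285,130:230],(400,280),interpolation=2),cv2.resize(s["color"][230:300,415:515],(400,280),interpolation=2)])
im=np.vstack([im,cv2.resize(c["color"][180:264,272:392],(400,280),interpolation=2).repeat(1,0) if 0 else np.hstack([cv2.resize(c["color"][180:264,272:392],(400,280),interpolation=2),cv2.resize(s["color"][236:313,235:345],(400,280),interpolation=2)])])
save("crop1",im)
E
python3 m.py
```

```text
table z 0.000164507237332856
cover 4217 [543.4  22.1] [139.5 180.1] 4.7 [534.   22.3  59.5]
heads_l 137 [563.9  83.1] [31.3 28.7] 15.7 [563.9  83.2  70.5]
heads_r 135 [573.6 -35.5] [31.2 28.9] 11.4 [573.8 -37.4  70.1]
stand 727 [464.5 339.2] [71.9 70. ] 78.7 [457.9 329.9  58.3]
handle 181 [464.7 339.5] [23.2 32.5] 40.1 [463.6 337.7 117.6]
tray 703 [ 480.6 -338.3] [200.3 152.5] 11.4 [ 480.3 -347.1   17.7]
tray2 438 [ 213.6 -334.6] [155.1 117. ] 4.3 [ 206.2 -337.2   13.8]
smallkey 121 [449.3 433.6] [21.5 19. ] 66.4 [448.3 428.6  75.8]
gA 349 [692.7 175.7] [69.8 70.1] 67.6 [702.1 177.6  97.7]
gB 395 [ 718.6 -217.7] [69.  72.3] 46.4 [ 724.5 -221.2   96.6]
pot 3362 [671.7 376.3] [144.7 175.5] 51.2 [658.9 358.2  92.7]
scene handle 172 [463.3 341.1] [25.9 34.9] 38.4 [467.7 339.6 116.3]
scene cover 3061 [542.3  22.6] [145.5 180.8] 4.5 [538.7  24.3  59.1]
scene heads l 112 [562.2  83.8] [35.  27.1] 13.9 [562.6  83.8  69.9] 
 r 112 [572.4 -34.5] [33.5 28.8] 6.6 [572.7 -33.2  69.7]
scene stand 578 [463.2 340. ] [70.7 74.7] 78.0 [476.4 340.6  58.2]
```

View pics/crop1.png

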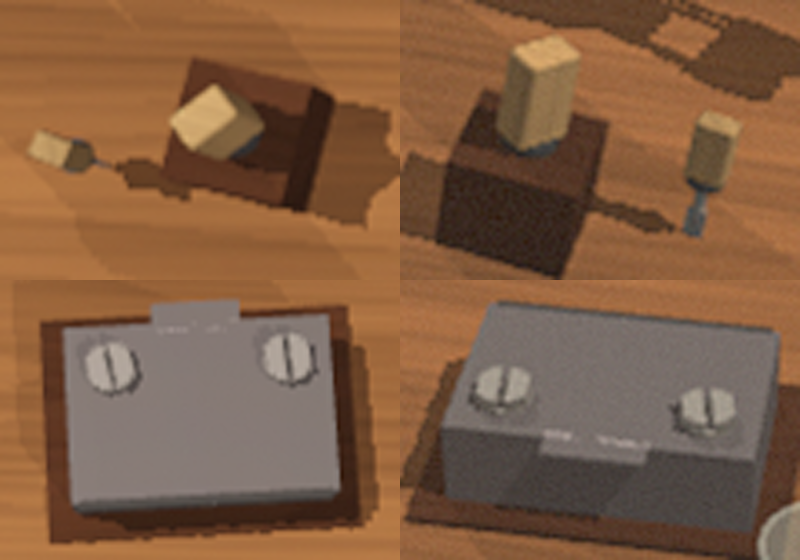

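The crop confirms it: the larger key's handle is in the stand (top view), and the small key is free-standing to its left. The cover measures 134–140 × 180 mm with its top at z≈59, and the box yaw is about 4.7°. Both slots run along the box's x. The handle is 23 × 32 mm with its top at z≈118, as it should be. Next I move above the handle.

```bash
cat >> h.py <<'E'
def go(x,y,z,yaw):
    o=env.get_obs(); Rm=R.from_euler("xyz",o["tool_rot"],degrees=True).as_matrix()
    d=Rm.T@(np.array([x,y,z])/1000-o["tool_pos"]); dy=(yaw-o["tool_rot"][2]+180)%360-180
    print("tool units of 20mm",np.round(d/.02,3),"yaw units",round(-dy/45,3))
E
python3 -m jog '[[1,-0.953,-0.5,0.28,0],[1,-0.953,-0.5,0.28,0],[1,-0.953,-0.5,0.28,0],[1,-0.953,-0.5,0.28,0],[1,-0.953,-0.5,0.28,0],[1,-0.953,-0.5,0.28,0],[1,-0.953,-0.5,0.28,0]]'
python3 -m jog '[[1,-0.953,-0.5,0.28,0],[1,-0.953,-0.5,0.28,0],[1,-0.953,-0.5,0.28,0],[1,-0.953,-0.5,0.28,0],[1,-0.953,-0.5,0.28,0],[1,-0.953,-0.5,0.28,0],[1,-0.953,-0.5,0.28,0],[1,0,0,0,0.132],[1,0,0,0,0.132],[1,0,0,0,0.132],[1,0,0,0,0.132],[1,0,0,0,0]]'
python3 - <<'E'
from h import *
print(st())
go(464,340,160,130.1)
T=None; c=read_camera("wrist"); P=cloud(c); save("w1",c["color"])
p=P.reshape(-1,3)
for lo,hi in((.11,.125),(.053,.064)):
    q=p[(p[:,2]>lo)&(p[:,2]<hi)&(np.hypot(p[:,0]-.464,p[:,1]-.34)<.06)]
    if len(q)>9: print(len(q),cv2.minAreaRect((q[:,:2]*1000).astype(np.float32)),np.median(q,0))
E
```

```text
time_s: 0.68
tool_pos: [0.3755, 0.4608, 0.1996]
tool_rot: [-179.9, -0.0, 153.9]
force: [0.4, 0.1, 0.4]
grip_width: 0.0871
grasp_force: 0.0
time_s: 1.68
tool_pos: [0.4639, 0.3402, 0.1607]
tool_rot: [-180.0, 0.0, 130.0]
force: [0.4, 0.4, -0.7]
grip_width: 0.0874
grasp_force: 0.0
{'time_s': 1.6833, 'tool_pos': [0.4639, 0.3402, 0.1607], 'tool_rot': [-179.9521, 0.0027, 129.9718], 'force': [0.3739, 0.4237, -0.6525], 'wrist_torque': [-0.0209, 0.0225, 0.0278], 'grip_width': 0.0874, 'grasp_force': 0.0, 'qpos': [-45.7111, 12.2604, 7.7446, 100.14, -1.767, 67.7655, 2.5008]}
tool units of 20mm [-0.012 -0.003  0.035] yaw units -0.003
2433 ((463.3315734863281, 340.28759765625), (21.954360961914062, 31.923582077026367), 40.3787727355957) [0.46215501 0.34182986 0.11926733]
7376 ((463.95306396484375, 339.6246643066406), (70.43072509765625, 70.63766479492188), 78.75691223144531) [0.45301683 0.35068354 0.05956507]
```

View pics/w1.png

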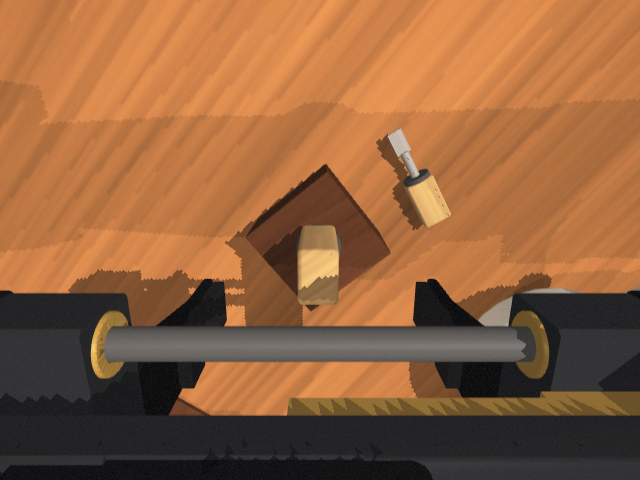

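The wrist view shows the handle at (318,265) centred between the jaws, with the small key off at (420,180). The wrist depth gives a 22 × 32 mm handle at (463,340), so the choice and alignment are good. Grasp and lift.

```bash
python3 -m jog '[[1,0,0,0.87,0],[1,0,0,0.87,0],[1,0,0,0.87,0],[1,0,0,0.87,0],[1,0,0,0,0],[0,0,0,0,0],[0,0,0,0,0],[0,0,0,0,0],[0,0,0,0,0],[0,0,0,0,0],[0,0,0,0,0],[0,0,0,0,0]]' 60
python3 -m jog '[[0,0,0,0,0],[0,0,0,0,0],[0,0,0,0,0],[0,0,0,-0.82,0],[0,0,0,-0.82,0],[0,0,0,-0.82,0],[0,0,0,-0.82,0],[0,0,0,-0.82,0],[0,0,0,0,0]]'
python3 - <<'E'
from h import *
print(st()); go(563.2,83.3,173,4.7)
E
```

```text
time_s: 2.73
tool_pos: [0.4643, 0.3406, 0.092]
tool_rot: [180.0, -0.0, 130.1]
force: [0.5, 1.3, 0.1]
grip_width: 0.048
grasp_force: 0.0
time_s: 3.48
tool_pos: [0.4656, 0.3416, 0.1768]
tool_rot: [179.7, -0.0, 130.1]
force: [-0.6, 0.4, -0.8]
grip_width: 0.0215
grasp_force: 59.9
{'time_s': 3.4833, 'tool_pos': [0.4656, 0.3416, 0.1768], 'tool_rot': [179.675, -0.0039, 130.1238], 'force': [-0.6039, 0.3751, -0.7593], 'wrist_torque': [-0.0059, -0.0244, -0.0212], 'grip_width': 0.0215, 'grasp_force': 59.9275, 'qpos': [-45.7461, 11.5164, 7.7682, 99.0876, -1.6706, 69.1822, 2.5765]}
tool units of 20mm [-13.021  -4.595   0.166] yaw units 2.787
```

```bash
python3 -m jog '[[0,-0.93,-0.328,0,0],[0,-0.93,-0.328,0,0],[0,-0.93,-0.328,0,0],[0,-0.93,-0.328,0,0],[0,-0.93,-0.328,0,0],[0,-0.93,-0.328,0,0],[0,-0.93,-0.328,0,0],[0,-0.93,-0.328,0,0],[0,-0.93,-0.328,0,0],[0,-0.93,-0.328,0,0],[0,-0.93,-0.328,0,0],[0,-0.93,-0.328,0,0]]'
python3 -m jog '[[0,-0.93,-0.328,0,0],[0,-0.93,-0.328,0,0],[0,0,0,0,0.155],[0,0,0,0,0.155],[0,0,0,0,0.155],[0,0,0,0,0.155],[0,0,0,0,0.155],[0,0,0,0,0.155],[0,0,0,0,0.155],[0,0,0,0,0.155],[0,0,0,0,0.155]]'
python3 -m jog '[[0,0,0,0,0.155],[0,0,0,0,0.155],[0,0,0,0,0.155],[0,0,0,0,0.155],[0,0,0,0,0.155],[0,0,0,0,0.155],[0,0,0,0,0.155],[0,0,0,0,0.155],[0,0,0,0,0.155],[0,0,0,0,0]]'
cat > w.py <<'E'
from h import *
import sys
print(st()); go(563.2,83.3,173,4.7)
c=read_camera("wrist"); P=cloud(c); save(sys.argv[1],c["color"]); np.savez("w.npz",P=P,T=W(c),**{k:np.array(v) for k,v in c.items()})
p=P.reshape(-1,3)
for n,x,y in(("L",.563,.083),("R",.573,-.035)):
    q=p[(p[:,2]>.0665)&(p[:,2]<.075)&(np.hypot(p[:,0]-x,p[:,1]-y)<.025)]
    if len(q)>9: print(n,len(q),np.round(cv2.minEnclosingCircle((q[:,:2]*1000).astype(np.float32)),1) if 0 else cv2.minEnclosingCircle((q[:,:2]*1000).astype(np.float32)),cv2.fitEllipse(cv2.convexHull((q[:,:2]*1000).astype(np.float32))),np.median(q[:,2]))
E
python3 w.py w2
```

```text
time_s: 4.48
tool_pos: [0.5474, 0.118, 0.1722]
tool_rot: [-179.9, -0.0, 130.1]
force: [1.1, -0.3, -1.3]
grip_width: 0.0216
grasp_force: 59.9
time_s: 5.4
tool_pos: [0.5611, 0.0821, 0.1721]
tool_rot: [-179.9, 0.1, 67.0]
force: [-0.4, 0.5, -1.2]
grip_width: 0.0218
grasp_force: 59.9
time_s: 6.23
tool_pos: [0.5611, 0.082, 0.1722]
tool_rot: [180.0, 0.1, 4.4]
force: [-0.6, 0.5, -2.0]
grip_width: 0.0217
grasp_force: 59.9
{'time_s': 6.2333, 'tool_pos': [0.5611, 0.082, 0.1722], 'tool_rot': [179.9604, 0.094, 4.4013], 'force': [-0.5808, 0.5042, -2.0055], 'wrist_torque': [-0.0578, 0.1535, -0.0092], 'grip_width': 0.0217, 'grasp_force': 59.9296, 'qpos': [-38.7511, 11.6906, 31.4265, 101.2191, -6.4621, 68.9869, -91.119]}
tool units of 20mm [ 0.111 -0.056 -0.038] yaw units -0.007
L 1063 ((562.99462890625, 83.77091217041016), 17.524364471435547) ((563.5355224609375, 83.26998901367188), (31.336816787719727, 34.0139045715332), 132.5308837890625) 0.07143607255289078
R 1691 ((572.8590698242188, -35.00883483886719), 18.0426082611084) ((572.7566528320312, -35.058494567871094), (33.140472412109375, 35.929534912109375), 7.5841898918151855) 0.07142894847749326
```

View pics/w2.png

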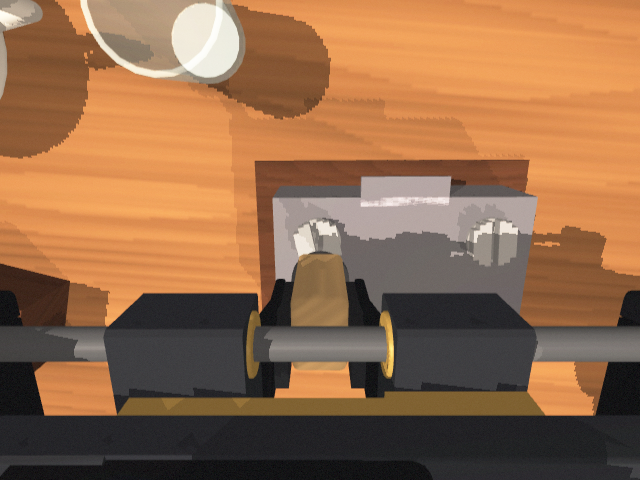

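The wrist view shows the right head's slot at (494,240). The left head, at (318,237), is half hidden behind the blade and handle. The measured heads are L (563.3,83.5) and R (572.8,−35), and both stand at 70–71 mm as they should. Now I feel for the left slot.

```bash
python3 -m jog '[[0,0.11,-0.07,0.3,-0.007],[0,0,0,0.25,0],[0,0,0,0,0]]'
python3 -m jog '[[0,0,0,0.1,0],[0,0,0,0.1,0],[0,0,0,0,0]]'
python3 -m jog '[[0,0,0,0.1,0],[0,0,0,0,0]]'
```

```text
time_s: 6.53
tool_pos: [0.5659, 0.0832, 0.1673]
tool_rot: [-179.9, -0.3, 5.1]
force: [-6.5, -2.0, 24.2]
grip_width: 0.0218
grasp_force: 60.0
time_s: 6.78
tool_pos: [0.5678, 0.0837, 0.1645]
tool_rot: [-179.9, -0.6, 5.0]
force: [2.2, 0.3, -0.4]
grip_width: 0.0216
grasp_force: 60.0
time_s: 6.95
tool_pos: [0.567, 0.0842, 0.1604]
tool_rot: [-179.9, -0.4, 5.1]
force: [-0.9, -0.6, 19.0]
grip_width: 0.0217
grasp_force: 60.0
```

```bash
python3 -m jog '[[0,-0.1,0,0.03,0],[0,0,0,0,0]]'
python3 -m jog '[[0,0,0.1,0,0],[0,0,0,0,0]]'
python3 -m jog '[[0,0,-0.2,0,0],[0,0,0,0,0]]'
python3 -m jog '[[0,0,0.1,0,0],[0,0,0,0,0]]'
python3 - <<'E'
from h import *
c=read_camera("wrist"); s=read_camera("scene"); print(st())
a=cv2.resize(c["color"][170:390,220:420],(400,440)); b=cv2.resize(s["color"][215:325,250:350],(400,440),interpolation=2)
save("w3",np.hstack([a,b]))
E
```

```text
time_s: 7.12
tool_pos: [0.5663, 0.0842, 0.1604]
tool_rot: [-179.9, -0.6, 5.1]
force: [1.9, -0.3, 17.4]
grip_width: 0.0214
grasp_force: 60.0
time_s: 7.28
tool_pos: [0.5664, 0.0837, 0.1604]
tool_rot: [-179.8, -0.6, 5.1]
force: [1.3, 1.8, 17.6]
grip_width: 0.0215
grasp_force: 60.0
time_s: 7.45
tool_pos: [0.5662, 0.0854, 0.1605]
tool_rot: [180.0, -0.6, 5.1]
force: [0.2, -1.5, 18.2]
grip_width: 0.0216
grasp_force: 60.0
time_s: 7.62
tool_pos: [0.5662, 0.0849, 0.1605]
tool_rot: [-179.8, -0.6, 5.1]
force: [0.9, 0.2, 18.0]
grip_width: 0.0212
grasp_force: 60.0
{'time_s': 7.7167, 'tool_pos': [0.5662, 0.0849, 0.1605], 'tool_rot': [-179.8405, -0.6151, 5.091], 'force': [0.5078, 1.1259, 18.5854], 'wrist_torque': [0.2425, -0.0351, 0.1453], 'grip_width': 0.0215, 'grasp_force': 59.9753, 'qpos': [-38.5115, 12.447, 31.1644, 101.8312, -7.0989, 67.0059, -90.1407]}
```

View pics/w3.png

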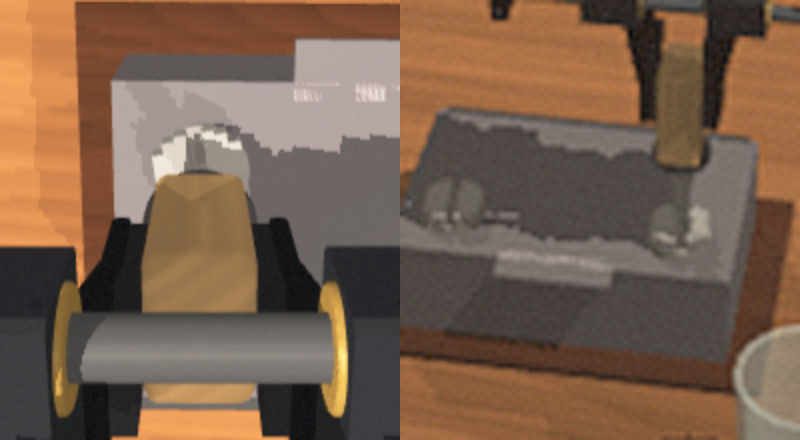

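The blade is about 7–8 mm below first contact, so it sits at the slot bottom. The scene half of the picture shows the key upright over the left head (680,225). The press has pushed the arm off in x, so I relax it before turning.

```bash
python3 -m jog '[[0,0,0,-0.2,0],[0,0,0,0,0]]'
python3 -m jog '[[0,0.05,0,0,-0.15],[0,0,0,0,-0.15],[0,0,0,0,0]]'
python3 -c "
from h import *
print(st())"
```

```text
time_s: 7.88
tool_pos: [0.5651, 0.0848, 0.1614]
tool_rot: [-179.9, -0.5, 5.1]
force: [5.6, 2.0, 0.1]
grip_width: 0.0215
grasp_force: 60.0
time_s: 8.13
tool_pos: [0.5642, 0.0847, 0.1609]
tool_rot: [-180.0, -0.2, 18.8]
force: [2.2, 1.7, 6.7]
grip_width: 0.0215
grasp_force: 60.0
{'time_s': 8.1333, 'tool_pos': [0.5642, 0.0847, 0.1609], 'tool_rot': [-179.97, -0.2038, 18.845], 'force': [2.1659, 1.6642, 6.6617], 'wrist_torque': [0.3347, -0.2015, 0.017], 'grip_width': 0.0215, 'grasp_force': 59.9695, 'qpos': [-37.1418, 12.3608, 29.5515, 101.6699, -6.6359, 67.4776, -76.7875]}
```

```bash
python3 -m jog '[[0,0,0,0.03,-0.15],[0,0,0,0,-0.15],[0,0,0,0,-0.15]]'
python3 -c "
from h import *
print(st())"
python3 -m jog '[[0,0,0,0,-0.15],[0,0,0,0,-0.15],[0,0,0,0,-0.15]]'
python3 - <<'E'
from h import *
print(st())
c=read_camera("wrist"); s=read_camera("scene"); t=read_camera("top")
f=lambda i:cv2.resize(i,(400,300),interpolation=2)
save("w4",np.vstack([np.hstack([f(c["color"][140:380,160:480]),f(s["color"][235:310,240:340])]),np.hstack([f(s["color"][248:293,295:355]),f(t["color"][185:230,280:340])])]))
E
```

```text
time_s: 8.38
tool_pos: [0.5637, 0.0856, 0.1608]
tool_rot: [-179.9, -0.2, 39.1]
force: [-1.5, 2.9, 10.3]
grip_width: 0.0215
grasp_force: 60.0
{'time_s': 8.3833, 'tool_pos': [0.5637, 0.0856, 0.1608], 'tool_rot': [-179.9279, -0.2146, 39.1363], 'force': [-1.5175, 2.854, 10.3185], 'wrist_torque': [0.7802, 0.4845, -0.1614], 'grip_width': 0.0215, 'grasp_force': 59.9882, 'qpos': [-35.178, 12.1764, 27.2323, 101.6205, -6.1829, 67.4885, -56.9756]}
time_s: 8.63
tool_pos: [0.5631, 0.086, 0.1608]
tool_rot: [-179.9, -0.2, 59.4]
force: [-2.6, 3.4, 10.6]
grip_width: 0.0214
grasp_force: 60.0
{'time_s': 8.6333, 'tool_pos': [0.5631, 0.086, 0.1608], 'tool_rot': [-179.9293, -0.2168, 59.4015], 'force': [-2.6441, 3.4333, 10.595], 'wrist_torque': [0.9322, 0.8833, -0.1492], 'grip_width': 0.0214, 'grasp_force': 59.9992, 'qpos': [-33.2438, 12.0118, 24.973, 101.5707, -5.6862, 67.529, -37.1791]}
```

View pics/w4.png

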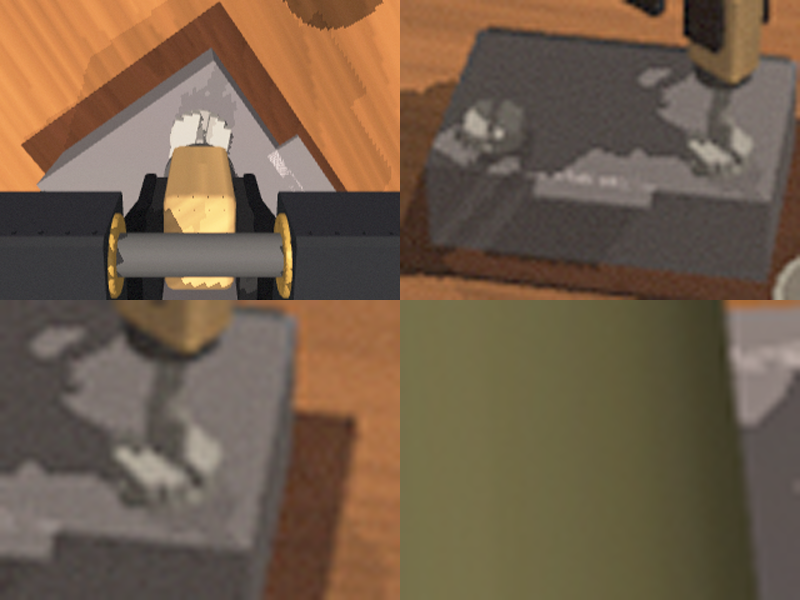

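The wrist and scene crops show the slot turned with the blade, and the wrist torque is about −0.15 N m, so the screw is turning. I continue to the stop.

```bash
python3 -m jog '[[0,0,0,0,-0.15],[0,0,0,0,-0.15],[0,0,0,0,-0.15],[0,0,0,0,-0.15],[0,0,0,0,-0.15],[0,0,0,0,0]]'
python3 -c "
from h import *
print(st())"
python3 -m jog '[[0,0,0,0,-0.1],[0,0,0,0,-0.1],[0,0,0,0,0]]'
python3 -c "
from h import *
print(st())"
```

```text
time_s: 9.28
tool_pos: [0.562, 0.086, 0.1607]
tool_rot: [-179.9, -0.2, 93.1]
force: [-4.0, 2.7, 12.6]
grip_width: 0.0218
grasp_force: 60.0
{'time_s': 9.2833, 'tool_pos': [0.562, 0.086, 0.1607], 'tool_rot': [-179.9166, -0.2188, 93.1216], 'force': [-4.0468, 2.7131, 12.561], 'wrist_torque': [0.8512, 1.4784, -0.1147], 'grip_width': 0.0218, 'grasp_force': 60.0043, 'qpos': [-30.1008, 11.7925, 21.3543, 101.4931, -4.8604, 67.6363, -4.1783]}
time_s: 9.53
tool_pos: [0.5618, 0.0859, 0.1608]
tool_rot: [-179.9, -0.2, 102.0]
force: [-5.3, 2.8, 13.0]
grip_width: 0.0216
grasp_force: 60.0
{'time_s': 9.5333, 'tool_pos': [0.5618, 0.0859, 0.1608], 'tool_rot': [-179.9189, -0.2268, 102.021], 'force': [-5.3383, 2.8373, 12.9978], 'wrist_torque': [0.7649, 1.761, -0.0895], 'grip_width': 0.0216, 'grasp_force': 60.0074, 'qpos': [-29.2966, 11.744, 20.4392, 101.4689, -4.6479, 67.6664, 4.5465]}
```

```bash
python3 -m jog '[[0,0,0,0,-0.1],[0,0,0,0,0]]'
python3 -c "
from h import *
print(st()['wrist_torque'])"
python3 -m jog '[[0,0,0,0,-0.1],[0,0,0,0,0]]'
python3 - <<'E'
from h import *
print(st())
s=read_camera("scene");c=read_camera("wrist")
f=lambda i:cv2.resize(i,(400,300),interpolation=2)
save("w5",np.hstack([f(s["color"][248:293,295:355]),f(c["color"][140:380,160:480])]))
E
```

```text
time_s: 9.7
tool_pos: [0.5616, 0.0858, 0.1607]
tool_rot: [-179.9, -0.2, 106.5]
force: [-5.5, 2.2, 13.2]
grip_width: 0.0218
grasp_force: 60.0
[0.6272, 1.8037, -0.2269]
time_s: 9.87
tool_pos: [0.5615, 0.0857, 0.1608]
tool_rot: [-179.9, -0.3, 110.9]
force: [-6.9, 2.7, 14.7]
grip_width: 0.0216
grasp_force: 60.1
{'time_s': 9.8667, 'tool_pos': [0.5615, 0.0857, 0.1608], 'tool_rot': [-179.9175, -0.2543, 110.9391], 'force': [-6.8986, 2.7096, 14.7471], 'wrist_torque': [0.7255, 1.924, -0.5025], 'grip_width': 0.0216, 'grasp_force': 60.0803, 'qpos': [-28.4864, 11.6989, 19.5353, 101.4514, -4.454, 67.6993, 13.3146]}
```

View pics/w5.png

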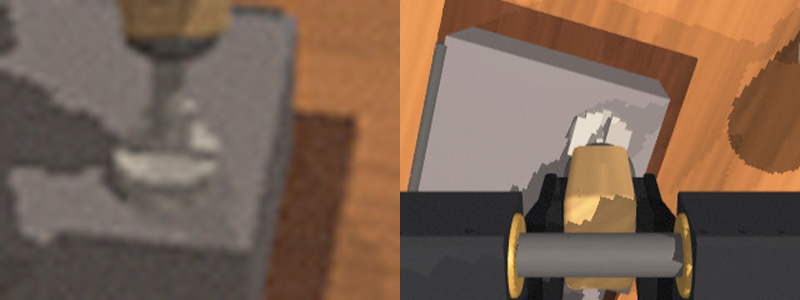

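The slot now lies along the box's y, and the torque climbed to −0.5 N m, so the left screw is at its stop. I back off, lift, and turn back for the right screw.

```bash
python3 -m jog '[[0,0,0,0,0.12],[0,0,0,-0.5,0],[0,0,0,-0.8,0],[0,0,0,0,0],[0,0,0,0,0.154],[0,0,0,0,0.154],[0,0,0,0,0.154],[0,0,0,0,0.154],[0,0,0,0,0.154],[0,0,0,0,0.154],[0,0,0,0,0.154],[0,0,0,0,0.154]]'
python3 -m jog '[[0,0,0,0,0.154],[0,0,0,0,0.154],[0,0,0,0,0.154],[0,0,0,0,0.154],[0,0,0,0,0.154],[0,0,0,0,0.154],[0,0,0,0,0],[0,0,0,0,0]]'
python3 -c "
from h import *
print(st());go(572.8,-34.3,185,4.7)"
```

```text
time_s: 10.97
tool_pos: [0.5623, 0.0832, 0.184]
tool_rot: [-180.0, 0.1, 49.6]
force: [-0.5, -0.2, -2.3]
grip_width: 0.0216
grasp_force: 60.0
time_s: 11.63
tool_pos: [0.5624, 0.0834, 0.1844]
tool_rot: [180.0, 0.1, 8.5]
force: [-0.5, -0.1, -1.4]
grip_width: 0.0217
grasp_force: 60.0
{'time_s': 11.6333, 'tool_pos': [0.5624, 0.0834, 0.1844], 'tool_rot': [179.9639, 0.0768, 8.4945], 'force': [-0.4985, -0.0928, -1.4078], 'wrist_torque': [-0.1097, 0.0576, -0.02], 'grip_width': 0.0217, 'grasp_force': 59.9738, 'qpos': [-37.3214, 11.1227, 29.6107, 100.1527, -5.7713, 70.317, -87.7236]}
tool units of 20mm [-0.354  5.898 -0.027] yaw units 0.084
```

```bash
python3 -m jog '[[0,-0.062,0.988,0,0],[0,-0.062,0.988,0,0],[0,-0.062,0.988,0,0],[0,-0.062,0.988,0,0],[0,-0.062,0.988,0,0],[0,-0.062,0.988,0,0],[0,0,0,0,0.084],[0,0,0,0.3,0],[0,0,0,0.3,0],[0,0,0,0,0]]'
python3 -m jog '[[0,0,0,0.1,0],[0,0,0,0.1,0],[0,0,0,0,0]]'
python3 -m jog '[[0,0,0,0.1,0],[0,0,0,0,0]]'
python3 -m jog '[[0,0,0,0.1,0],[0,0,0,0,0]]'
```

```text
time_s: 12.47
tool_pos: [0.5713, -0.0335, 0.1713]
tool_rot: [-180.0, 0.2, 4.7]
force: [-0.0, 0.8, -1.7]
grip_width: 0.0215
grasp_force: 60.0
time_s: 12.72
tool_pos: [0.5724, -0.0341, 0.1691]
tool_rot: [-180.0, 0.0, 4.6]
force: [-0.2, -0.2, -1.9]
grip_width: 0.0213
grasp_force: 60.0
time_s: 12.88
tool_pos: [0.5726, -0.0348, 0.1673]
tool_rot: [180.0, -0.0, 4.5]
force: [-0.3, -0.8, -1.7]
grip_width: 0.0217
grasp_force: 60.0
time_s: 13.05
tool_pos: [0.5723, -0.0349, 0.165]
tool_rot: [180.0, 0.0, 4.4]
force: [-0.0, -0.6, -1.4]
grip_width: 0.0218
grasp_force: 60.0
```

```bash
python3 -m jog '[[0,0,0,0.1,0],[0,0,0,0,0]]'
python3 -m jog '[[0,0,0,0.1,0],[0,0,0,0,0]]'
python3 -m jog '[[0,0,0,0.1,0],[0,0,0,0,0]]'
```

```text
time_s: 13.22
tool_pos: [0.5723, -0.0349, 0.163]
tool_rot: [180.0, 0.0, 4.4]
force: [0.8, -2.0, -1.8]
grip_width: 0.0214
grasp_force: 60.0
time_s: 13.38
tool_pos: [0.5725, -0.0349, 0.1614]
tool_rot: [180.0, -0.0, 4.4]
force: [0.4, -0.8, -1.0]
grip_width: 0.0215
grasp_force: 60.0
time_s: 13.55
tool_pos: [0.5728, -0.035, 0.1609]
tool_rot: [-180.0, -0.1, 4.4]
force: [-1.8, -1.1, 7.6]
grip_width: 0.0214
grasp_force: 60.0
```

The blade reached the slot bottom directly (same depth, 161 mm). Turning the right screw.

```bash
python3 -m jog '[[0,0,0,0,-0.15],[0,0,0,0,-0.15],[0,0,0,0,-0.15],[0,0,0,0,-0.15],[0,0,0,0,-0.15],[0,0,0,0,-0.15],[0,0,0,0,-0.15],[0,0,0,0,0]]'
python3 -c "
from h import *
print(st()['wrist_torque'])"
python3 -m jog '[[0,0,0,0,-0.15],[0,0,0,0,-0.15],[0,0,0,0,-0.15],[0,0,0,0,-0.15],[0,0,0,0,-0.15],[0,0,0,0,-0.15],[0,0,0,0,-0.15],[0,0,0,0,0]]'
python3 -c "
from h import *
print(st()['wrist_torque'])"
python3 -m jog '[[0,0,0,0,-0.1],[0,0,0,0,-0.1],[0,0,0,0,0]]'
python3 -c "
from h import *
print(st()['wrist_torque'])"
python3 -m jog '[[0,0,0,0,-0.06],[0,0,0,0,0]]'
python3 -c "
from h import *
print(st()['wrist_torque'])"
```

```text
time_s: 14.22
tool_pos: [0.5727, -0.0338, 0.1609]
tool_rot: [-180.0, -0.1, 52.0]
force: [-2.0, 0.1, 6.9]
grip_width: 0.0214
grasp_force: 60.0
[0.2518, 0.8364, -0.0404]
time_s: 14.88
tool_pos: [0.5715, -0.0339, 0.1609]
tool_rot: [-179.9, -0.1, 99.2]
force: [-4.8, 0.9, 9.7]
grip_width: 0.0218
grasp_force: 60.0
[0.211, 1.673, -0.1017]
time_s: 15.13
tool_pos: [0.5712, -0.0341, 0.1609]
tool_rot: [-179.9, -0.2, 108.1]
force: [-5.8, 1.5, 10.8]
grip_width: 0.0215
grasp_force: 60.0
[0.1947, 1.7799, -0.2603]
time_s: 15.3
tool_pos: [0.5712, -0.0342, 0.1609]
tool_rot: [-179.9, -0.2, 110.7]
force: [-6.6, 0.6, 11.1]
grip_width: 0.0217
grasp_force: 60.1
[0.1585, 1.7938, -0.4421]
```

Right screw torque climbed to −0.44 N m, so it is at its stop. I back off, lift, and look at both slots.

```bash
python3 -m jog '[[0,0,0,0,0.12],[0,0,0,-0.6,0],[0,0,0,-0.9,0],[0,0,0,-0.5,0],[0,0,0,0,0.15],[0,0,0,0,0.15],[0,0,0,0,0.15],[0,0,0,0,0.15],[0,0,0,0,0.15],[0,0,0,0,0.15],[0,0,0,0,0.15],[0,0,0,0,0.15]]'
python3 -m jog '[[0,0,0,0,0.15],[0,0,0,0,0.15],[0,0,0,0,0.15],[0,0,0,0,0.15],[0,0,0,0,0.15],[0,0,0,0,0.15],[0,0,0,0,0.15],[0,0.9,0,0,0],[0,0.9,0,0,0],[0,0.9,0,0,0],[0,0.9,0,0,0],[0,0.9,0,0,0]]'
python3 - <<'E'
from h import *
print(st()); go(660,10,105,4.7)
t=read_camera("top"); s=read_camera("scene")
f=lambda i:cv2.resize(i,(400,300),interpolation=2)
save("w6",np.hstack([f(t["color"][180:255,280:380]),f(s["color"][220:310,245:365])]))
E
```

```text
time_s: 16.3
tool_pos: [0.5726, -0.0345, 0.1997]
tool_rot: [180.0, -0.0, 51.0]
force: [0.3, 1.0, -0.8]
grip_width: 0.0211
grasp_force: 60.0
time_s: 17.3
tool_pos: [0.6631, -0.0278, 0.1995]
tool_rot: [-180.0, -0.0, 4.2]
force: [-0.2, 0.1, -1.0]
grip_width: 0.0215
grasp_force: 60.0
{'time_s': 17.3, 'tool_pos': [0.6631, -0.0278, 0.1995], 'tool_rot': [-179.9769, -0.0119, 4.1605], 'force': [-0.1502, 0.0997, -0.9806], 'wrist_torque': [-0.0968, 0.1048, -0.0265], 'grip_width': 0.0215, 'grasp_force': 59.9981, 'qpos': [-23.8665, 23.0904, 31.7413, 85.1699, -12.346, 75.2269, -76.8712]}
tool units of 20mm [-0.02  -1.897  4.728] yaw units -0.012
```

View pics/w6.png

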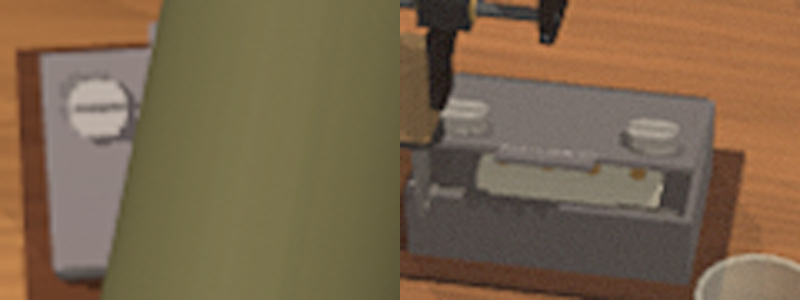

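Both slots now lie along the box's y. In the scene crop an opening shows under the tab, so I check whether the cover rose.

Run:
```python
from h import *
s=read_camera("scene"); Q=cloud(s)
s0=dict(np.load("scene.npz")); Q0=cloud(s0)
ex=np.array([.9966,.0819]); ey=np.array([-.0819,.9966]); c=np.array([.5385,.0213])
for n,q in(("before",Q0),("now",Q)):
    p=q.reshape(-1,3); p=p[np.isfinite(p[:,0])]; bx=(p[:,:2]-c)@ex; by=(p[:,:2]-c)@ey
    for x in(-.05,-.02,.01,.04,.055,.068):
        m=(abs(bx-x)<.005)&(abs(by-.0)<.03)&(p[:,2]>.03); print(n,x,m.sum(),np.round(np.percentile(p[m,2],[10,50,90])*1000,1) if m.any() else '')
```

```text
before -0.05 67 [57.1 58.9 60.8]
before -0.02 80 [57.3 59.1 61.2]
before 0.01 82 [57.1 59.  60.8]
before 0.04 89 [57.2 58.9 61.1]
before 0.055 218 [32.4 41.2 60.1]
before 0.068 113 [56.2 58.5 60.8]
now -0.05 46 [61.7 63.  65.5]
now -0.02 61 [ 70.9  72.7 582. ]
now 0.01 97 [ 80.3 558.4 589.6]
now 0.04 146 [ 88.6 569.6 596.3]
now 0.055 462 [ 35.5  53.8 590.8]
now 0.068 229 [ 95.8 561.5 601.7]
```

The right slot gripped the blade on lift-out, so the cover rose to about 0.31 rad after both screws had been released and held. That order is fine, and step 2 still needs the key levering on it. Now I tilt the key in the grip by trailing its tip on the table beyond the box, with a light grip.

```bash
python3 -m jog '[[0,0.3,-0.95,0,0],[0,0.3,-0.95,0,0],[0,0,0,0.9,0],[0,0,0,0.9,0],[0,0,0,0.9,0],[0,0,0,0.9,0],[0,0,0,0.9,0],[0,0,0,0,0],[0,0,0,0,0]]'
python3 -m jog '[[0,0,0,0.25,0],[0,0,0,0,0],[0,0,0,0,0]]' 10
python3 -m jog '[[0,0,0,0.15,0],[0,0,0,0,0]]'
python3 -m jog '[[0,0,0,0.1,0],[0,0,0,0,0]]'
```

```text
time_s: 18.2
tool_pos: [0.6703, 0.0103, 0.1088]
tool_rot: [-180.0, 0.1, 4.0]
force: [0.6, 0.2, -0.5]
grip_width: 0.0215
grasp_force: 60.0
time_s: 18.45
tool_pos: [0.672, 0.0103, 0.1054]
tool_rot: [-180.0, -0.1, 4.0]
force: [-0.1, -0.5, -1.7]
grip_width: 0.022
grasp_force: 10.0
time_s: 18.62
tool_pos: [0.6716, 0.0103, 0.1015]
tool_rot: [-180.0, -0.0, 4.0]
force: [-0.8, 0.2, -1.8]
grip_width: 0.0219
grasp_force: 10.0
time_s: 18.78
tool_pos: [0.6718, 0.0103, 0.0995]
tool_rot: [-180.0, -0.0, 4.0]
force: [0.8, -0.3, 0.6]
grip_width: 0.0219
grasp_force: 10.0
```

```bash
python3 -m jog '[[0,0.3,0,0.08,0],[0,0.5,0,0.04,0],[0,0.5,0,0.06,0],[0,0,0,0,0]]'
python3 -m jog '[[0,0.6,0,0.18,0],[0,0.6,0,0.21,0],[0,0,0,0,0]]'
python3 - <<'E'
from h import *
c=read_camera("wrist"); s=read_camera("scene")
f=lambda i:cv2.resize(i,(400,300),interpolation=2)
print(st()); save("w7",np.hstack([f(c["color"]),f(s["color"][190:340,170:370])]))
E
```

```text
time_s: 19.12
tool_pos: [0.6994, 0.0124, 0.0959]
tool_rot: [180.0, -0.1, 4.0]
force: [1.2, 0.4, 1.5]
grip_width: 0.022
grasp_force: 10.0
time_s: 19.37
tool_pos: [0.7229, 0.014, 0.0874]
tool_rot: [180.0, -0.1, 4.0]
force: [1.6, 0.3, 0.1]
grip_width: 0.022
grasp_force: 10.0
{'time_s': 19.4667, 'tool_pos': [0.7213, 0.0136, 0.0877], 'tool_rot': [179.9865, 0.0181, 3.9878], 'force': [-0.4119, 0.1865, -0.9176], 'wrist_torque': [-0.0045, 0.1112, -0.022], 'grip_width': 0.0218, 'grasp_force': 10.0, 'qpos': [-22.8646, 34.8479, 28.4967, 82.0467, -17.1529, 67.4463, -78.1064]}
```

View pics/w7.png

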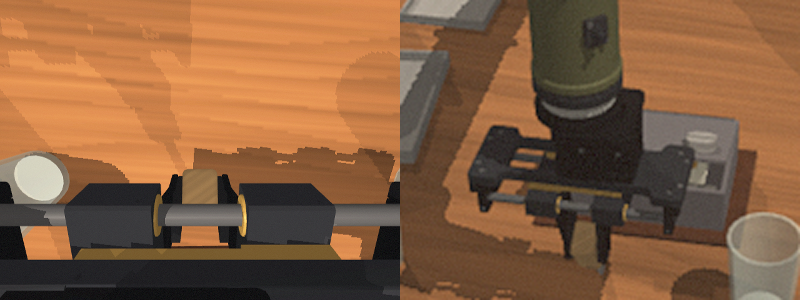

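The wrist view shows the handle at (200,205) and the scene shows the key tip at about (600,265). I measure the tilt from the handle's depth points.

```bash
cat > tilt.py <<'E'
from h import *
c=read_camera("wrist"); T=np.array(c["T_tool_cam"]); P=cloud(c,T)
print("cam in tool",np.round(T[:3,3],3), st()["tool_pos"])
img=c["color"].astype(int); m=(abs(P[...,1])<.0145)&(abs(P[...,0])<.14)&(P[...,2]>-.045)&(P[...,2]<.11)
for z in np.arange(-.04,.11,.008):
    q=P[m&(abs(P[...,2]-z)<.004)]
    if len(q)>8: print(round(z,3),len(q),"x",np.round(np.percentile(q[:,0],[5,50,95])*1000,1),"y",np.round(np.percentile(q[:,1],[5,95])*1000,1))
E
python3 tilt.py
```

```text
cam in tool [ 0.078 -0.    -0.147] [0.7208, 0.0136, 0.0877]
-0.032 619 x [-8.4 -3.5  1.4] y [-14.1  14.1]
-0.024 168 x [-7.9 10.1 10.8] y [-13.9  14.1]
-0.016 1706 x [ 6.8 10.4 14.9] y [-11.1  11.3]
-0.008 1723 x [10.1 18.7 23.1] y [-11.6  11.4]
0.0 117 x [ 9.8 10.3 13.1] y [-14.2  14.2]
0.008 83 x [ 9.8 10.3 10.7] y [-14.3  14.2]
0.016 28 x [ 9.9 10.2 10.5] y [-14.3  14.3]
0.08 183 x [-105.1 -103.3 -101.4] y [-12.5  12.8]
0.088 14376 x [-90.1  67.5 133.6] y [-13.1  13. ]
```

The tilt is now about 30° with the tip trailing towards the robot, as predicted. I continue the arc to about 70°.

```bash
python3 -m jog '[[0,0.54,0,0.35,0],[0,0.54,0,0.35,0],[0,0.44,0,0.48,0],[0,0.43,0,0.48,0],[0,0.2,0,0.36,0],[0,0.2,0,0.36,0],[0,0,0,0,0]]'
python3 tilt.py
```

```text
time_s: 20.1
tool_pos: [0.7673, 0.017, 0.0385]
tool_rot: [180.0, 0.1, 4.0]
force: [0.0, -0.3, -1.2]
grip_width: 0.022
grasp_force: 10.0
cam in tool [ 0.078 -0.    -0.147] [0.7674, 0.017, 0.0392]
-0.032 617 x [-8.5 -3.7  1.3] y [-14.1  14.1]
-0.024 169 x [-8.1 10.1 10.7] y [-13.9  14.1]
-0.016 2089 x [ 6.2 12.8 17.4] y [-10.8  10.5]
-0.008 2355 x [-30.5 -17.   19.8] y [-10.6  10.4]
0.0 1138 x [-38.7  20.2  22.4] y [-11.2  11.9]
0.008 683 x [-37.2  22.7  24.1] y [-13.6  13.3]
0.016 78 x [-32.6 -30.8  10.5] y [-14.   14.1]
0.032 1661 x [ 28.7  95.  126.3] y [-13.2  13.2]
0.04 14762 x [ 20.3  77.2 124.3] y [-13.1  13.2]
```

The tilt is now about 72°. I grip hard, lift clear, and come in under the raised tab.

```bash
python3 -m jog '[[0,0,0,0,0],[0,0,0,0,0],[0,0,0,-0.6,0],[0,0,0,-0.9,0],[0,0,0,-0.9,0],[0,0,0,-0.9,0],[0,0,0,0,0],[0,0,0,0,0]]' 60
python3 tilt.py | tail -9
python3 - <<'E'
from h import *
go(721.5,24.3,105.5,4.7)
E
```

```text
time_s: 20.82
tool_pos: [0.7694, 0.0169, 0.1089]
tool_rot: [-180.0, -0.2, 4.0]
force: [-0.2, -0.0, -1.3]
grip_width: 0.0215
grasp_force: 60.0
cam in tool [ 0.078 -0.    -0.147] [0.7683, 0.017, 0.1069]
-0.032 663 x [-8.4 -3.7  1.1] y [-14.   14.1]
-0.024 155 x [-7.6 10.2 10.8] y [-14.  14.]
-0.016 2084 x [ 6.2 12.8 17.5] y [-10.8  10.5]
-0.008 2333 x [-30.4 -16.9  19.7] y [-10.6  10.5]
0.0 1146 x [-38.7  20.2  22.4] y [-11.1  11. ]
0.008 689 x [-37.1  22.6  24.1] y [-13.5  13.2]
0.016 74 x [-32.7 -31.1  10.6] y [-14.  14.]
0.104 6856 x [ -1.2  66.  132.6] y [-13.   13.1]
tool units of 20mm [-2.308 -0.525  0.07 ] yaw units -0.016
```

```bash
python3 -m jog '[[0,-0.77,-0.25,0.17,0],[0,-0.77,-0.25,0.17,0],[0,-0.77,0,0,-0.016],[0,0,0,0,0],[0,0,0,0,0]]'
cat > cov.py <<'E'
from h import *
s=read_camera("scene"); Q=cloud(s); ex=np.array([.9966,.0819]); ey=np.array([-.0819,.9966]); c=np.array([.5385,.0213])
p=Q.reshape(-1,3); p=p[np.isfinite(p[:,0])]; bx=(p[:,:2]-c)@ex; by=(p[:,:2]-c)@ey
# cover top: points in side bands, above box, radius<.125 from hinge
m=(abs(by)<.088)&(abs(by)>.045)&(p[:,2]>.058)&(p[:,2]<.2)&(np.hypot(bx+.06,p[:,2]-.055)<.12)&(bx>-.06)
a=np.arctan2(p[m,2]-.055,bx[m]+.06); r=np.hypot(bx[m]+.06,p[m,2]-.055); k=r>.05
h,e=np.histogram(a[k]-np.arcsin(.004/r[k]),bins=60,range=(0,1.8)); i=h.argmax(); print("cover angle ~",round((e[i]+e[i+1])/2,2),"n",h[i],[(round(e[j],2),int(h[j])) for j in np.argsort(-h)[:5]])
m=(abs(by+.012)<.012)&(bx>.05)&(bx<.16)&(p[:,2]>.04)&(p[:,2]<.14)
for x in np.arange(.055,.16,.01):
    k=m&(abs(bx-x)<.005)
    if k.sum()>2: print(round(x,3),k.sum(),np.round(np.percentile(p[k,2],[5,95])*1000,1))
E
python3 cov.py; python3 -c "
from h import *
print(st())"
```

```text
time_s: 21.28
tool_pos: [0.7205, 0.0239, 0.0984]
tool_rot: [-180.0, 0.1, 4.7]
force: [0.7, 0.5, -1.5]
grip_width: 0.0217
grasp_force: 60.0
cover angle ~ 0.32 n 54 [(np.float64(0.3), 54), (np.float64(0.27), 51), (np.float64(0.42), 39), (np.float64(0.33), 12), (np.float64(0.39), 11)]
0.145 3 [ 99.7 102.3]
0.155 14 [101.6 105.5]
{'time_s': 21.3333, 'tool_pos': [0.7214, 0.0239, 0.0988], 'tool_rot': [-179.997, 0.0285, 4.6959], 'force': [0.4263, -0.2468, -1.2069], 'wrist_torque': [-0.0153, 0.1017, -0.0825], 'grip_width': 0.0217, 'grasp_force': 59.9999, 'qpos': [-23.6097, 34.3039, 28.4765, 81.4379, -16.7867, 68.5047, -78.4622]}
```

No pictures left to view, so from here I work by numbers. I slide in under the tab and raise until contact.

```bash
python3 -m jog '[[0,-0.6,0,0,0],[0,-0.6,0,0,0],[0,0,0,0,0]]'
python3 -m jog '[[0,0,0,-0.25,0],[0,0,0,0,0]]'
python3 -m jog '[[0,0,0,-0.2,0],[0,0,0,0,0]]'
python3 -m jog '[[0,0,0,-0.2,0],[0,0,0,0,0]]'
python3 cov.py|head -1
```

```text
time_s: 21.58
tool_pos: [0.6966, 0.0212, 0.0991]
tool_rot: [180.0, 0.1, 4.7]
force: [0.1, -1.2, -1.7]
grip_width: 0.0216
grasp_force: 60.0
time_s: 21.75
tool_pos: [0.6992, 0.0218, 0.1057]
tool_rot: [180.0, -0.1, 4.7]
force: [0.4, 0.3, -0.9]
grip_width: 0.0214
grasp_force: 60.0
time_s: 21.92
tool_pos: [0.6988, 0.0218, 0.1096]
tool_rot: [180.0, -0.1, 4.7]
force: [0.8, 0.1, -0.0]
grip_width: 0.0215
grasp_force: 60.0
time_s: 22.08
tool_pos: [0.6982, 0.0218, 0.1134]
tool_rot: [180.0, -0.1, 4.7]
force: [0.7, -0.8, -1.6]
grip_width: 0.0215
grasp_force: 60.0
cover angle ~ 0.32 n 59 [(np.float64(0.3), 59), (np.float64(0.27), 53), (np.float64(0.42), 16), (np.float64(0.33), 14), (np.float64(0.39), 14)]
```

```bash
python3 -m jog '[[0,0,0,-0.2,0],[0,0,0,0,0]]'
python3 -m jog '[[0,0,0,-0.2,0],[0,0,0,0,0]]'
python3 -m jog '[[0,0,0,-0.2,0],[0,0,0,0,0]]'
python3 cov.py|head -1
python3 tilt.py|tail -8
```

```text
time_s: 22.3
tool_pos: [0.6979, 0.0218, 0.1173]
tool_rot: [-180.0, -0.1, 4.7]
force: [0.3, -0.5, -0.6]
grip_width: 0.0216
grasp_force: 60.0
time_s: 22.47
tool_pos: [0.698, 0.0218, 0.1215]
tool_rot: [-180.0, -0.1, 4.7]
force: [0.0, 0.2, -0.4]
grip_width: 0.0215
grasp_force: 60.0
time_s: 22.63
tool_pos: [0.6979, 0.0218, 0.1255]
tool_rot: [-180.0, -0.1, 4.7]
force: [-0.0, 0.8, -1.3]
grip_width: 0.0216
grasp_force: 60.0
cover angle ~ 0.29 n 71 [(np.float64(0.3), 71), (np.float64(0.27), 71), (np.float64(0.42), 20), (np.float64(0.39), 18), (np.float64(0.33), 14)]
-0.032 652 x [-8.4 -3.8  1.2] y [-14.1  14.1]
-0.024 151 x [-7.3 10.2 10.8] y [-14.   13.9]
-0.016 2099 x [ 6.2 12.8 17.5] y [-10.8  10.6]
-0.008 2331 x [-30.4 -17.   19.8] y [-10.6  10.3]
0.0 1147 x [-38.7  20.2  22.4] y [-11.   11.5]
0.008 680 x [-36.8  22.7  24.1] y [-13.5  13.3]
0.016 74 x [-32.6 -30.8  10.5] y [-13.9  14.1]
0.08 9 x [-100.9 -100.1  -99.7] y [-14.3  13.9]
```

```bash
cat > near.py <<'E'
from h import *
ex=np.array([.9966,.0819]); ey=np.array([-.0819,.9966]); c=np.array([.5385,.0213])
o=st(); print(o["tool_pos"])
for n in("scene","wrist"):
    s=read_camera(n); p=cloud(s).reshape(-1,3); col=s["color"].reshape(-1,3); k=np.isfinite(p[:,0]); p=p[k]; col=col[k]; bx=(p[:,:2]-c)@ex*1000; by=(p[:,:2]-c)@ey*1000; z=p[:,2]*1000
    print(n)
    for y0 in range(-40,40,10):
        L=[]
        for x0 in range(20,150,10):
            m=(bx>=x0)&(bx<x0+10)&(by>=y0)&(by<y0+10)&(z>20)&(z<175)
            L.append(f"{np.median(z[m]):.0f}/{z[m].max():.0f}" if m.sum()>3 else "-")
        print(y0,L)
E
python3 near.py
```

```text
[0.6977, 0.0218, 0.1249]
scene
-40 ['-', '-', '92/93', '92/94', '-', '-', '-', '-', '-', '-', '-', '-', '-']
-30 ['-', '-', '-', '-', '-', '-', '-', '-', '-', '-', '-', '-', '-']
-20 ['-', '-', '-', '32/56', '-', '-', '-', '-', '-', '-', '127/128', '131/133', '134/136']
-10 ['-', '-', '-', '41/58', '-', '-', '-', '-', '-', '-', '-', '-', '-']
0 ['-', '-', '-', '40/58', '27/59', '-', '-', '-', '-', '-', '-', '-', '-']
10 ['-', '89/90', '92/94', '41/96', '97/99', '-', '-', '-', '-', '-', '-', '-', '-']
20 ['-', '90/90', '91/94', '44/96', '96/99', '-', '-', '-', '-', '-', '-', '-', '-']
30 ['-', '-', '-', '43/97', '-', '-', '-', '-', '-', '-', '-', '-', '-']
wrist
-40 ['-', '-', '-', '44/49', '-', '-', '-', '-', '-', '-', '-', '-', '-']
-30 ['-', '-', '-', '47/49', '-', '-', '-', '-', '-', '121/124', '119/130', '131/133', '134/161']
-20 ['-', '-', '-', '-', '-', '-', '-', '-', '-', '124/125', '128/131', '131/134', '133/136']
-10 ['-', '-', '-', '-', '-', '-', '-', '-', '-', '123/125', '128/131', '131/134', '133/158']
0 ['-', '-', '-', '45/49', '-', '-', '-', '-', '-', '-', '116/120', '-', '158/162']
10 ['-', '-', '-', '44/49', '-', '-', '-', '-', '-', '-', '-', '-', '-']
20 ['-', '-', '-', '-', '-', '-', '-', '-', '-', '-', '-', '-', '-']
30 ['-', '-', '-', '-', '-', '-', '-', '-', '-', '-', '-', '-', '-']
```

The collar and handle geometry shows the blade's tip ended at the tab edge (bx≈68), not under it, so it rose past in front. I drop back down and go in about 12 mm deeper.

```bash
python3 -m jog '[[0,0.4,0,0,0],[0,0,0,0.55,0],[0,0,0,0.5,0],[0,-0.5,0,0,0],[0,-0.5,0,0,0],[0,0,0,0,0]]'
python3 -m jog '[[0,0,0,-0.2,0],[0,0,0,0,0]]'
python3 -m jog '[[0,0,0,-0.2,0],[0,0,0,0,0]]'
python3 -m jog '[[0,0,0,-0.2,0],[0,0,0,0,0]]'
python3 cov.py|head -1
```

```text
time_s: 23.33
tool_pos: [0.6832, 0.0204, 0.1014]
tool_rot: [-180.0, 0.2, 4.7]
force: [0.5, 0.2, -1.5]
grip_width: 0.0214
grasp_force: 60.0
time_s: 23.5
tool_pos: [0.6863, 0.0209, 0.1079]
tool_rot: [-180.0, -0.1, 4.7]
force: [0.6, -0.4, -1.2]
grip_width: 0.0215
grasp_force: 60.0
time_s: 23.67
tool_pos: [0.6866, 0.0209, 0.1125]
tool_rot: [180.0, -0.1, 4.7]
force: [0.1, -0.1, -1.5]
grip_width: 0.0215
grasp_force: 60.0
time_s: 23.83
tool_pos: [0.6857, 0.0208, 0.1158]
tool_rot: [-180.0, -0.0, 4.7]
force: [-0.1, 0.9, -3.9]
grip_width: 0.0216
grasp_force: 60.0
cover angle ~ 0.32 n 93 [(np.float64(0.3), 93), (np.float64(0.27), 21), (np.float64(0.42), 16), (np.float64(0.33), 16), (np.float64(0.36), 11)]
```

Contact (−3.9 N down on the tool). Now I lever along the arc about the hinge.

```bash
python3 -m jog '[[0,-0.21,0,-0.48,0],[0,-0.21,0,-0.47,0],[0,0,0,0,0]]'
python3 cov.py|head -1
python3 -m jog '[[0,-0.35,0,-0.5,0],[0,-0.34,0,-0.5,0],[0,0,0,0,0]]'
python3 cov.py|head -1; python3 tilt.py|tail -8
```

```text
time_s: 24.13
tool_pos: [0.6775, 0.02, 0.1372]
tool_rot: [-180.0, -0.1, 4.7]
force: [0.6, 0.1, -1.7]
grip_width: 0.0216
grasp_force: 60.0
cover angle ~ 0.5 n 52 [(np.float64(0.48), 52), (np.float64(0.51), 33), (np.float64(0.36), 21), (np.float64(0.57), 12), (np.float64(0.54), 10)]
time_s: 24.43
tool_pos: [0.6634, 0.0187, 0.1576]
tool_rot: [-180.0, -0.2, 4.7]
force: [1.4, 0.6, -1.3]
grip_width: 0.0215
grasp_force: 60.0
cover angle ~ 0.68 n 28 [(np.float64(0.66), 28), (np.float64(0.75), 22), (np.float64(0.78), 19), (np.float64(0.54), 14), (np.float64(0.72), 14)]
cam in tool [ 0.078 -0.    -0.147] [0.6633, 0.0189, 0.156]
-0.032 654 x [-8.4 -3.7  1.1] y [-14.   14.1]
-0.024 162 x [-7.6 10.2 10.8] y [-14.1  14. ]
-0.016 2090 x [ 6.2 12.9 17.5] y [-10.8  10.5]
-0.008 2346 x [-30.7 -17.   19.8] y [-10.5  10.4]
0.0 1132 x [-38.5  20.3  22.5] y [-11.   11.7]
0.008 677 x [-37.1  22.8  24.2] y [-13.5  13.3]
0.016 73 x [-32.7 -31.3  10.5] y [-13.9  14. ]
```

```bash
python3 -m jog '[[0,-0.3,0,-0.3,0],[0,-0.3,0,-0.28,0],[0,-0.28,0,-0.27,0],[0,0,0,0,0]]'
python3 cov.py|head -1
python3 -m jog '[[0,-0.25,0,-0.17,0],[0,-0.25,0,-0.17,0],[0,-0.25,0,-0.17,0],[0,-0.25,0,-0.12,0],[0,0,0,0,0],[0,0,0,0,0]]'
python3 cov.py|head -1
```

```text
time_s: 24.87
tool_pos: [0.6454, 0.0174, 0.1732]
tool_rot: [-180.0, -0.1, 4.7]
force: [-0.6, -1.3, -1.5]
grip_width: 0.0217
grasp_force: 60.0
cover angle ~ 0.88 n 99 [(np.float64(0.87), 99), (np.float64(0.84), 50), (np.float64(0.75), 25), (np.float64(0.99), 14), (np.float64(0.96), 11)]
time_s: 25.42
tool_pos: [0.6252, 0.0159, 0.1844]
tool_rot: [-180.0, 0.1, 4.7]
force: [1.9, -0.5, -1.1]
grip_width: 0.0215
grasp_force: 60.0
cover angle ~ 1.06 n 209 [(np.float64(1.05), 209), (np.float64(1.08), 78), (np.float64(1.02), 45), (np.float64(0.93), 24), (np.float64(0.96), 14)]
```

The cover stands at about 1.06 rad. I retreat along +x and rise.

```bash
python3 -m jog '[[0,0.4,0,0.1,0],[0,0.9,0,0,0],[0,0.9,0,0,0],[0,0.9,0,0,0],[0,0.9,0,0,0],[0,0,0,-0.9,0],[0,0,0,-0.9,0],[0,0,0,-0.9,0],[0,0,0,0,0]]'
python3 cov.py|head -1
python3 - <<'E'
from h import *
print(st()); go(511,-332,240,11.4)
E
```

```text
time_s: 26.22
tool_pos: [0.7077, 0.0222, 0.2393]
tool_rot: [180.0, -0.3, 4.7]
force: [0.2, 0.0, 0.2]
grip_width: 0.0216
grasp_force: 60.0
cover angle ~ 1.06 n 236 [(np.float64(1.05), 236), (np.float64(1.08), 88), (np.float64(0.93), 28), (np.float64(1.02), 28), (np.float64(0.96), 13)]
{'time_s': 26.2667, 'tool_pos': [0.7069, 0.0222, 0.2373], 'tool_rot': [179.9784, -0.1416, 4.7109], 'force': [0.4428, -0.6925, -2.4497], 'wrist_torque': [-0.0549, 0.1167, 0.0003], 'grip_width': 0.0216, 'grasp_force': 59.9999, 'qpos': [-25.0988, 27.3867, 30.8592, 75.0691, -13.8152, 81.0695, -80.2883]}
tool units of 20mm [-11.219  16.848  -0.156] yaw units -0.149
```

```bash
python3 -m jog '[[0,0,0.99,0,0],[0,0,0.99,0,0],[0,0,0.99,0,0],[0,0,0.99,0,0],[0,0,0.99,0,0],[0,0,0.99,0,0],[0,-1,0.99,0,0],[0,-1,0.99,0,0],[0,-1,0.99,0,0],[0,-1,0.99,0,0],[0,-1,0.99,0,0]]'
python3 -m jog '[[0,-1,0.99,0,0],[0,-1,0.99,0,0],[0,-1,0.99,0,0],[0,-1,0.99,0,0],[0,-1,0.99,0,0],[0,-1,0.99,0,0],[0,-0.22,0,0,-0.149],[0,0,0,0,0],[0,0,0,0,0]]'
python3 - <<'E'
from h import *
print(st()); go(511,-332,45,11.4)
c=read_camera("top"); P=cloud(c).reshape(-1,3)
# tray re-check with the box of walls from first picture; anything between jaws
E
python3 cov.py|head -1; python3 tilt.py|tail -8
```

```text
time_s: 27.18
tool_pos: [0.6222, -0.2033, 0.2338]
tool_rot: [-179.9, 0.2, 4.7]
force: [-0.3, -0.8, -0.8]
grip_width: 0.0218
grasp_force: 60.0
time_s: 27.93
tool_pos: [0.5096, -0.3305, 0.2348]
tool_rot: [-179.9, 0.0, 11.3]
force: [0.2, 0.2, -1.5]
grip_width: 0.0217
grasp_force: 60.0
{'time_s': 27.9333, 'tool_pos': [0.5096, -0.3305, 0.2348], 'tool_rot': [-179.8773, 0.0415, 11.2578], 'force': [0.1663, 0.2105, -1.5292], 'wrist_torque': [0.0063, 0.0756, 0.0182], 'grip_width': 0.0217, 'grasp_force': 59.9998, 'qpos': [-1.4998, 15.3741, 38.6383, 91.1127, -9.8328, 77.0721, -40.3772]}
tool units of 20mm [0.062 0.106 9.489] yaw units -0.003
cover angle ~ 1.06 n 350 [(np.float64(1.05), 350), (np.float64(1.08), 156), (np.float64(1.02), 51), (np.float64(0.93), 41), (np.float64(0.96), 26)]
cam in tool [ 0.078 -0.    -0.147] [0.5108, -0.3297, 0.2353]
-0.032 657 x [-8.4 -3.7  1.2] y [-14.1  14.1]
-0.024 158 x [-7.3 10.2 10.8] y [-14.   13.9]
-0.016 2097 x [ 6.2 12.8 17.5] y [-10.8  10.7]
-0.008 2359 x [-30.9 -17.4  19.8] y [-10.4  10.3]
0.0 1123 x [-38.5  20.4  22.6] y [-11.1  11.5]
0.008 674 x [-37.   22.7  24.2] y [-13.5  13.4]
0.016 72 x [-32.7 -31.2  10.5] y [-14.1  13.9]
```

Key is over the tray, its attitude unchanged. I lower it, feel for the floor, then loosen, press it flatter and open.

```bash
python3 -m jog '[[0,0.06,0.1,0.95,0],[0,0,0,0.95,0],[0,0,0,0.95,0],[0,0,0,0.95,0],[0,0,0,0.95,0],[0,0,0,0.95,0],[0,0,0,0.95,0],[0,0,0,0.95,0],[0,0,0,0.95,0],[0,0,0,0.5,0],[0,0,0,0,0],[0,0,0,0,0]]'
python3 -m jog '[[0,0,0,0.2,0],[0,0,0,0,0],[0,0,0,0,0]]' 10
python3 -m jog '[[0,0,0,0.2,0],[0,0,0,0.2,0],[0,0,0,0,0]]' 6
```

```text
time_s: 29.08
tool_pos: [0.5117, -0.3326, 0.0549]
tool_rot: [-180.0, 0.0, 11.4]
force: [-0.7, 0.5, -1.1]
grip_width: 0.0216
grasp_force: 60.0
time_s: 29.33
tool_pos: [0.5119, -0.3334, 0.052]
tool_rot: [180.0, -0.1, 11.4]
force: [-0.2, -0.7, -1.6]
grip_width: 0.022
grasp_force: 10.0
time_s: 29.58
tool_pos: [0.5111, -0.3329, 0.0426]
tool_rot: [-180.0, 0.0, 11.4]
force: [1.0, 0.3, -1.3]
grip_width: 0.0218
grasp_force: 6.0
```

```bash
python3 -m jog '[[0,0,0,0.2,0],[0,0,0,0.2,0],[0,0,0,0.1,0],[0,0,0,0,0]]' 
python3 tilt.py|tail -8
python3 -m jog '[[0,0,0,0.1,0],[0,0,0,0,0]]'
```

```text
time_s: 29.92
tool_pos: [0.5111, -0.3329, 0.0325]
tool_rot: [-180.0, 0.0, 11.4]
force: [0.1, -0.1, -0.9]
grip_width: 0.0221
grasp_force: 6.0
-0.024 175 x [-8.1 10.1 10.7] y [-14.  14.]
-0.016 2298 x [ 5.6 12.7 19. ] y [-10.5  10.3]
-0.008 2667 x [-31.8 -18.5  20.5] y [-10.7  10.6]
0.0 794 x [-37.3  21.   22.3] y [-13.4  13.2]
0.008 691 x [-33.5  22.5  24.1] y [-13.5  13.5]
0.016 843 x [10.3 65.1 67.1] y [-13.6  13.3]
0.024 5674 x [19.2 40.6 60.3] y [-13.3  13.3]
0.032 10709 x [ 67.7  98.3 124.7] y [-13.1  13.1]
time_s: 30.13
tool_pos: [0.5112, -0.3331, 0.0309]
tool_rot: [-180.0, 0.0, 11.4]
force: [0.3, -0.0, -0.3]
grip_width: 0.0218
grasp_force: 6.0
```

```bash
python3 -m jog '[[0,0,0,0.15,0],[0,0,0,0.1,0],[0,0,0,0,0],[0.2,0,0,0,0],[0.4,0,0,0,0],[0.6,0,0,0,0],[0.6,0,0,0,0],[0.6,0,0,0,0],[0.6,0,0,0,0]]'
python3 -m jog '[[0.6,0,0,-0.2,0],[0.6,0,0,-0.4,0],[0.6,0,0,-0.9,0],[0.6,0,0,-0.9,0],[0.6,0,0,-0.9,0],[0.6,0,0,-0.9,0],[0.6,0,0,-0.9,0],[0.6,0,0,-0.9,0],[0.6,0,0,0,0],[0.6,0,0,0,0]]'
cat > fin.py <<'E'
from h import *
print(st())
c=np.array([.4806,-.3383]); e=np.array([np.cos(np.radians(11.4)),np.sin(np.radians(11.4))]); f=np.array([-e[1],e[0]])
for n in("wrist","scene","top"):
    s=read_camera(n); p=cloud(s).reshape(-1,3); p=p[np.isfinite(p[:,0])]
    x=(p[:,:2]-c)@e*1000; y=(p[:,:2]-c)@f*1000; z=p[:,2]*1000
    m=(abs(x)<90)&(abs(y)<66)&(z>8.5)&(z<60)
    if m.sum()>20: print(n,m.sum(),cv2.minAreaRect(np.c_[x,y][m].astype(np.float32)),"z",np.percentile(z[m],[5,50,99]).round(1)); print([(b,round(np.percentile(z[m&(x>=b)&(x<b+15)],90),1)) for b in range(-90,90,15) if (m&(x>=b)&(x<b+15)).sum()>5])
E
python3 fin.py; python3 cov.py|head -1
```

```text
time_s: 30.88
tool_pos: [0.5111, -0.3331, 0.0261]
tool_rot: [-180.0, 0.0, 11.4]
force: [1.1, 1.0, 0.9]
grip_width: 0.0468
grasp_force: 0.0
time_s: 31.72
tool_pos: [0.512, -0.3336, 0.1478]
tool_rot: [179.9, -0.2, 11.4]
force: [-0.3, -0.1, 0.1]
grip_width: 0.0523
grasp_force: 0.0
{'time_s': 31.7167, 'tool_pos': [0.512, -0.3336, 0.1478], 'tool_rot': [179.9109, -0.1553, 11.416], 'force': [-0.2622, -0.0923, 0.0835], 'wrist_torque': [-0.0943, 0.1522, 0.0291], 'grip_width': 0.0523, 'grasp_force': 0.0, 'qpos': [-0.2685, 19.552, 37.6892, 96.8993, -12.8303, 67.7412, -37.9017]}
wrist 3194 ((8.846660614013672, -0.17713069915771484), (91.80120086669922, 29.620304107666016), 0.7453736066818237) z [21.6 35.5 37.4]
[(-45, np.float64(28.0)), (-30, np.float64(25.5)), (-15, np.float64(35.0)), (0, np.float64(36.8)), (15, np.float64(36.8)), (30, np.float64(36.7)), (45, np.float64(36.5))]
scene 368 ((2.6672286987304688, -3.213245391845703), (90.74007415771484, 140.95584106445312), 85.8989486694336) z [10.1 28.1 39.3]
[(-60, np.float64(27.8)), (-45, np.float64(28.0)), (-30, np.float64(25.5)), (-15, np.float64(33.3)), (0, np.float64(36.9)), (15, np.float64(37.8)), (30, np.float64(37.5)), (45, np.float64(35.6))]
top 219 ((2.6384735107421875, 0.19562530517578125), (166.782958984375, 128.54835510253906), 1.0381314754486084) z [ 8.6 24.3 37.8]
[(-75, np.float64(9.4)), (-60, np.float64(29.2)), (-45, np.float64(28.9)), (-30, np.float64(26.8)), (-15, np.float64(33.6)), (0, np.float64(36.9))]
cover angle ~ 1.06 n 352 [(np.float64(1.05), 352), (np.float64(1.08), 142), (np.float64(1.02), 52), (np.float64(0.93), 33), (np.float64(0.96), 33)]
```

The key lies flat near the tray's centre with its axis about 20 mm up and the jaws clear. The cover stands at 1.06 rad. Handing in.

```bash
python3 -c "
from cell import env
print(env.sign_off())"
```

```text
the job is handed in; nothing more can be done
None
```

I turned both screws to their stops, levered the cover open to about 1.06 rad, laid the key flat in the larger tray and handed the job in at about 32 s; the verdict was not shown. Pulling the key out of the right slot had already raised the cover to about 0.31 rad, so the levering under the tab started from there.

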